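# Count three jars and scan the order

## Task

Stand three of the five tablet jars upright in the metal order tray and leave the other two standing in the stock tray. Then draw the hand scanner up out of its stand and tip it nose-down, so that from about 15 cm away its window looks slantwise down at the middle of the order slip on the tray's side panel. Finish like that, holding the scanner still in the air in the gripper, touching nothing else; leave the bottle, the carton and the beaker alone.

Things in the scene. Friction and masses are not known exactly. Their poses are not given: they have to be found in the camera images.
- jar0: one of five identical small tablet jars with screw caps, white with a paper label, round, 46 mm diameter, 75 mm tall, about 60 g. Origin: centre of the underside; its z axis points up through the cap
- jar1: one of five identical small tablet jars with screw caps, white with a paper label, round, 46 mm diameter, 75 mm tall, about 60 g. Origin: centre of the underside; its z axis points up through the cap
- jar2: one of five identical small tablet jars with screw caps, white with a paper label, round, 46 mm diameter, 75 mm tall, about 60 g. Origin: centre of the underside; its z axis points up through the cap
- jar3: one of five identical small tablet jars with screw caps, white with a paper label, round, 46 mm diameter, 75 mm tall, about 60 g. Origin: centre of the underside; its z axis points up through the cap
- jar4: one of five identical small tablet jars with screw caps, white with a paper label, round, 46 mm diameter, 75 mm tall, about 60 g. Origin: centre of the underside; its z axis points up through the cap
- stock: shallow grey tray fixed to the counter, 190 (own x) x 210 (own y) x 12 mm high, wall and floor 4 mm. At the start the jars stand in it in two staggered rows along own y: three near x = -42 mm and two near x = +42 mm, 70 mm apart in a row, so each jar has free space before and behind it along own x. Origin: centre of the underside
- tray: empty metal order tray fixed to the counter, an open box 200 (own x) x 240 (own y) x 30 mm high, walls and floor 4 mm, with a solid flat panel 120 (x) x 75 (y) x 26 mm high joined to its -y side that carries the order slip. Origin: centre of the underside of the open box, panel not counted
- label (a point): middle of the paper order slip with the printed bar code, 90 (tray x) x 60 (tray y) mm, lying face up on the tray's side panel, 27 mm above the counter, 155 mm from the tray's origin towards the tray's -y; axes as the tray's
- stand: white scanner stand fixed to the counter: base plate 120 x 95 x 12 mm with a square upright socket, inside 38 (own x) x 36 (own y) mm, open on top, socket floor 12 mm and socket rim 72 mm above the counter, outside 52 x 50 mm. Origin: centre of the underside
- scanner: T-shaped hand bar code scanner, 200 g, upright in the stand's socket with 3 mm play all round. Handle 32 (x) x 30 (y) mm, z 0 to 115 mm; on it a box head 100 (x, -65 to +35) x 46 (y) x 42 mm (z 115 to 157); grip across the head's flat 46 mm sides near x -8, z 136. Origin: middle of the handle's foot; own z up the handle to the head; it looks along own -x, at the start roughly towards the robot
- window (a point): middle of the glass scan window in the front (own -x) end face of the scanner's head, at (-65, 0, 136) mm in the scanner's frame; axes as the scanner's, it looks straight out along -x
- foot (a point): bottom end of the scanner's handle, the scanner's origin
- syrup: bystander: amber bottle, 64 mm diameter, 150 mm tall; origin at the centre of its underside
- carton: bystander: closed cardboard carton 90 x 130 x 55 mm; origin at the centre of its underside
- beaker: bystander: clear plastic beaker, 70 mm diameter at the rim, 85 mm tall; origin at the centre of its underside
Things that resemble listed ones, but are neither listed nor needed, are in the scene too. Leave any blue or turquoise look-alike of the scanner alone.

How it is judged:
By the outcome, as a careful person would: the job done as asked, in the order asked, and still so for the second after the job is handed in, while the arm keeps its last pose, push and grip.
It also fails if it takes over 72 s, if anything falls off the work surface, if the arm or the gripper's body presses on something with over 40 N, if the wrist force passes 120 N, or if a joint passes its speed limit or range.

## Robot

A 7-joint arm with a two-finger parallel gripper is mounted at the origin on the work surface. World frame = base frame: x ahead of the robot, y to its left, z up, the work surface at z = 0. Lengths are in m, angles in rad, forces in N, time in s.
With the tool pointing down it reaches from about 0.4 to 0.875 m from the base axis. Payload 19.3 kg.
Tool frame: the origin (TCP) lies midway between the tips of the shut fingers; the grasp point (between the pads) lies 19 mm behind it; z points along the fingers, y is the line along which they close (so a half turn about z gives the same grasp; the last joint's range is limited). The gripper opens to 85 mm and grips with 20 to 120 N. Pads are 22 mm wide; open, the fingers measure 114 mm over their backs; the gripper's body (76 mm by 85 mm) begins 54 mm behind the grasp point. The pads swing forward as they close: fully open they stand 13 mm farther back than shut.
Start: joints at [1.276, 0.521, -0.036, 1.599, 0.021, 1.021, -0.113], TCP at [0.139, -0.609, 0.231] pointing down, gripper open.
Joint ranges: [-2.91, 2.91], [-0.3, 2.13], [-1.5, 1.42], [0.17, 2.43], [-1.26, 4.41], [0.16, 1.93], [-2.52, 2.52]. Speed limits (rad/s): [1.89, 1.89, 2.39, 2.39, 3.01, 3.01, 3.01].

## Interface

Orientations are given as [roll, pitch, yaw] about the fixed x, y, z axes, in that order (R = Rz(yaw) Ry(pitch) Rx(roll)).
In Python, from workcell import * gives the robot as it stands. The module is installed in compiled form; this text tells all that it offers.
- The arm moves only by the tool play_rows, never from a script. Its argument "deltas" is a list of rows, each a list of 7 numbers: the shift along the tool's x, y, z in units of 500 mm (1.0 is 500 mm), then the turn, a rotation vector about the tool's x, y, z in units of 120 degrees (1.0 is 120 degrees), then the closure, from 0 (fully open) to 1 (shut). A call has 1 to 10 rows; each row is the pose to reach, as a shift and turn from the pose commanded when the call began, along the tool's axes at that moment; what a row does not reach only later rows make up. A row lasts 1/10 s, in which the tool goes at most 50 mm and 8.59 degrees, less where a joint would pass 70% of its speed; a pose out of reach is approached as far as the arm can. A call with a number of a shift or a turn outside -1 to 1 is refused whole. A call with a gripper value outside its range is refused whole. The fingers move at their own pace and stop on an object; "newtons" is the grip in N (left out, the last holds). Time passes only in rows, so rows that repeat a pose let the fingers close. It gives the time, the measured TCP pose, the force, the opening and the grip force at its end, in the units of the state.
- observe(): the state, without advancing time (a new reading comes with each control period).
- grab_frame(name): name is "scene" or "top" or "wrist"; returns the picture (420x560x3 uint8, red, green, blue); there is no depth.
- get_calibration(name): a dict with "fovy" (degrees; the focal length in pixels is half the picture's height over the tangent of half this angle, whatever the lens; pixels are square), "cx", "cy" (the principal point, pixels), "xyz" and "rotation" of the camera in the world. Camera axes: x right, y down, z forward; pixel columns grow to the right and rows downward; lengths in m; the calibration is good to about 2 mm. The wrist camera is an equidistant fisheye: a pixel r from the principal point sees the ray r / f radians off the axis. A picture is of the moment at which its call begins: read the wrist's pose just before it. get_calibration takes no time and is no camera call; for the wrist camera it gives the pose at the moment of the call.
- job_done(): hands the job in; it is judged then, once.
The state is a dict: "clock": time; "qpos": joint angles; "qd": joint speeds; "joint_efforts": joint torques, N m; "position": TCP position; "tool_rot": TCP orientation; "force": force on the tool from outside, world axes, zero at the start; "moment": the same for the moment, N m; "grip_width": finger opening in m; "finger_force": force on a finger pad.
Only numpy, scipy, OpenCV 4.12 (cv2) and the standard library are available. Lean on these libraries where they do the work, as an engineer would, in place of code of your own. Each camera call takes 0.05 s, during which the arm holds its last target. There are 200 camera calls.

## Working session

There is one attempt and no reset: what is moved stays moved. The work goes in short steps, Python scripts to look and compute and a tool call to move; the robot and the scene stay as the last step left them, time stands still between calls to the robot, and variables do not carry over. Pictures are saved under pics/ and viewed, at most 10 in all, crops included, and the job is handed in when it is done.

Besides the shell and the picture viewer there is one more tool, called after "Emit:" as name(argument=value, ...), one argument or row to a line, values as JSON. play_rows: Moves the arm, as the interface text tells. Its arguments: {"type":"object","properties":{"deltas":{"type":"array"},"newtons":{"type":"number"}},"required":["deltas"]}

```bash
mkdir -p pics; cat > h.py <<'E'
from workcell import *
import numpy as np, cv2
from scipy.spatial.transform import Rotation as R
def ray(c,u,v,fish=False):
    f=210/np.tan(np.radians(c["fovy"])/2)
    d=np.array([(u-c["cx"])/f,(v-c["cy"])/f,1.0])
    if fish:
        r=np.hypot(d[0],d[1]); d=np.array([d[0]/r*np.sin(r),d[1]/r*np.sin(r),np.cos(r)]) if r>1e-9 else np.array([0,0,1.])
    M=np.array(c["rotation"]); 
    if M.shape!=(3,3): M=R.from_euler("xyz",M).as_matrix()
    return np.array(c["xyz"]),M@d
def onz(c,u,v,z,fish=False):
    p,d=ray(c,u,v,fish); return p+d*(z-p[2])/d[2]
E
python3 - <<'E'
from h import *
for n in("scene","top"):
    im=grab_frame(n); cv2.imwrite(f"pics/{n}.png",im[:,:,::-1]); print(n,get_calibration(n))
print(get_calibration("wrist")); print(observe())
E
```

```text
scene {'fovy': 47.278313062285974, 'cx': 285.1280943112462, 'cy': 212.83708715579823, 'xyz': array([1.41027552, 0.27525212, 1.30647956]), 'rotation': array([-2.45243002, -0.00343895,  2.01149866])}
top {'fovy': 48.06013775830482, 'cx': 277.0010112157366, 'cy': 212.72384071770603, 'xyz': array([ 0.34470639, -0.13342462,  1.40494904]), 'rotation': array([-3.00327555,  0.00376693, -1.54136443])}
{'fovy': 65.70646984690485, 'cx': 280.7044232113166, 'cy': 214.1349366997178, 'xyz': array([ 0.21502934, -0.59230422,  0.3718268 ]), 'rotation': array([ 2.83465115e+00, -2.98581262e-04, -1.34570294e+00])}
{'clock': 0.1, 'qpos': array([ 1.275824  ,  0.52194657, -0.03634643,  1.59991545,  0.02120348,
        1.02111425, -0.11283243]), 'qd': array([-0.0006537 , -0.00238079, -0.00149927, -0.00092199, -0.00107034,
        0.00045732, -0.00019129]), 'joint_efforts': array([ 4.37426817e-03, -9.28490853e+01,  1.98444463e+00, -3.70531869e+01,
        1.82381779e-02,  5.39416724e-03, -6.39993505e-05]), 'position': array([ 0.13921613, -0.60900122,  0.23080069]), 'tool_rot': array([-3.14059608e+00,  6.30007738e-05,  2.24746605e-01]), 'force': array([-0.30884134,  0.27478444, -0.19094121]), 'moment': array([ 0.01222755, -0.00363412, -0.030201  ]), 'finger_force': 0.0, 'grip_width': 0.08550864289364005}
```

View pics/top.png

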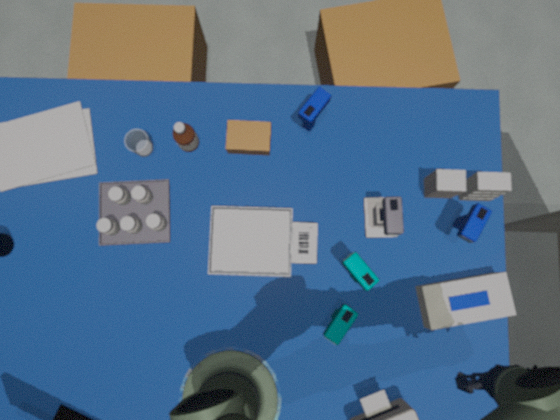

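View pics/scene.png

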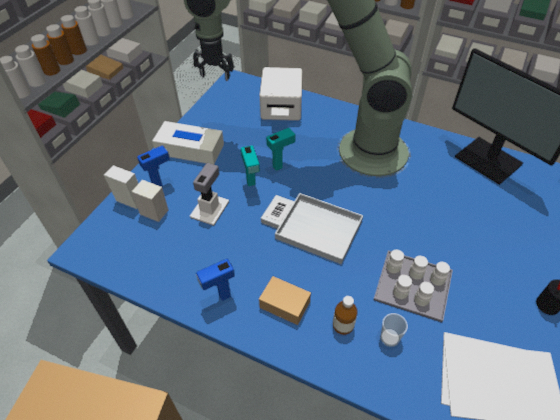

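The top view shows the stock tray at about (135,212) with jar caps near (118,194), (140,193), (107,225), (130,223) and (155,220). The order tray is at (250,240), its slip at (305,242), and the stand and grey scanner at (385,213). The bystanders are at (138,140), (183,130) and (248,136). Green scanner look-alikes stand at (360,270) and (340,323).

```bash
python3 - <<'E'
from h import *
t=cv2.imread("pics/top.png"); c=get_calibration("top")
def crop(im,x,y,w,h,s): return cv2.resize(im[y:y+h,x:x+w],None,fx=s,fy=s,interpolation=cv2.INTER_CUBIC)
s=cv2.imread("pics/scene.png")
a=crop(t,90,170,90,80,4); b=crop(t,350,180,90,80,4)
d=crop(s,370,240,90,80,4); e=crop(s,175,150,90,80,4)
m=np.vstack([np.hstack([a,b]),np.hstack([d,e])])
m=m[:600]; cv2.imwrite("pics/m1.png",cv2.resize(m,(720,600))if 0 else m)
hsv=cv2.cvtColor(t,cv2.COLOR_BGR2HSV)
def blobs(mask,x,y,w,h,mn):
    z=np.zeros_like(mask); z[y:y+h,x:x+w]=mask[y:y+h,x:x+w]
    cs,_=cv2.findContours(z,cv2.RETR_EXTERNAL,cv2.CHAIN_APPROX_NONE)
    return [q for q in cs if cv2.contourArea(q)>=mn]
nb=((hsv[:,:,1]<110)*255).astype(np.uint8)
for nm,r in dict(stock=(90,172,90,80),tray=(200,200,120,80),stand=(355,190,55,55)).items():
    for q in blobs(nb,*r,200):
        box=cv2.boxPoints(cv2.minAreaRect(q)); print(nm,cv2.contourArea(q),cv2.minAreaRect(q))
        for z in ((.012,) if nm!="tray" else(.03,)):
            print(np.round([onz(c,*p,z)[:2] for p in box],4).tolist())
g=cv2.cvtColor(t,cv2.COLOR_BGR2GRAY)
for th in (150,165,180):
    mk=((g>th)*255).astype(np.uint8)
    for q in blobs(mk,98,178,75,65,15):
        (u,v),r=cv2.minEnclosingCircle(q); print("jar",th,round(u),round(v),round(r,1),cv2.contourArea(q),np.round(onz(c,u,v,.072),4)[:2])
E
```

```text
stock 4463.0 ((132.34921264648438, 211.88128662109375), (64.23592376708984, 75.72595977783203), 87.61405944824219)
[[0.6179, 0.435], [0.6341, 0.2071], [0.4406, 0.1873], [0.4248, 0.4109]]
tray 6865.0 ((262.72918701171875, 241.12429809570312), (110.07221221923828, 70.89395904541016), 1.9091525077819824)
[[0.3488, 0.076], [0.5565, 0.0794], [0.5549, -0.2458], [0.3476, -0.2425]]
stand 1531.5 ((383.0389099121094, 216.58790588378906), (41.7234001159668, 39.51052474975586), 87.95458984375)
[[0.595, -0.3774], [0.6027, -0.4957], [0.4774, -0.4992], [0.4699, -0.3824]]
jar 150 103 225 6.9 124.5 [0.4814 0.371 ]
jar 150 127 223 7.0 136.0 [0.4881 0.3048]
jar 150 152 221 7.3 138.5 [0.4967 0.2315]
jar 150 115 193 7.0 132.5 [0.5736 0.3455]
jar 150 138 192 6.9 132.5 [0.5777 0.2796]
jar 165 103 225 6.3 102.5 [0.4815 0.3714]
jar 165 127 223 6.4 108.0 [0.4876 0.3046]
jar 165 152 221 6.5 106.5 [0.4968 0.2315]
jar 165 115 194 6.3 105.5 [0.5724 0.3447]
jar 165 138 192 6.2 102.5 [0.5772 0.2788]
```

View pics/m1.png

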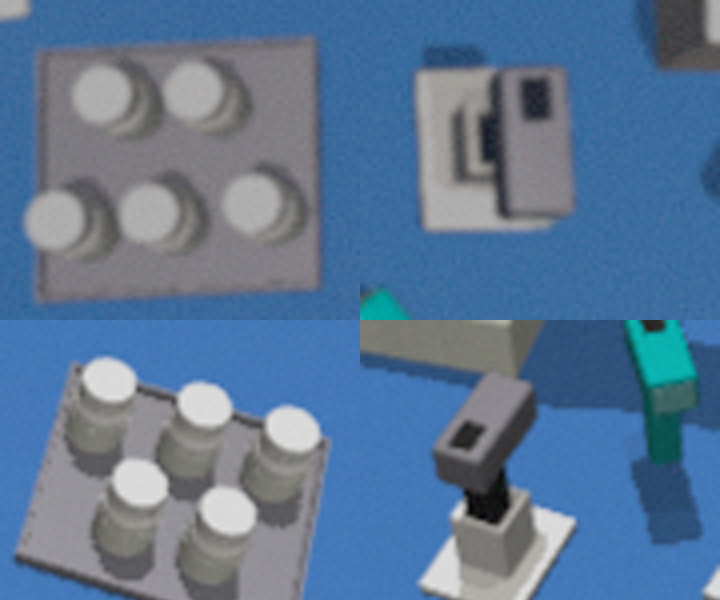

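```bash
cat >> h.py <<'E'
def go(p,rpy):
    o=observe(); Rt=R.from_euler("xyz",o["tool_rot"])
    d=Rt.inv().apply(np.array(p)-o["position"])/.5
    w=(Rt.inv()*R.from_euler("xyz",rpy)).as_rotvec()/np.radians(120)
    print("t",round(o["clock"],2),"row",np.round(d,3).tolist(),np.round(w,3).tolist(),"mm/deg",np.round(d*500,1),np.round(w*120,1))
E
python3 - <<'E'
from h import *
go([.46,-.15,.23],[np.pi,0,.9])
c=get_calibration("top");s=get_calibration("scene")
# slip: whitish patch in panel
t=cv2.imread("pics/top.png");g=cv2.cvtColor(t,cv2.COLOR_BGR2GRAY)
print(g[215:270:3,286:324:2])
E
```

```text
t 0.1 row [0.83, -0.752, 0.002] [-0.0, -0.0, -0.322] mm/deg [ 415.  -376.     1.1] [ -0.1  -0.  -38.7]
[[176 174 152 148 103 104 101 101 100 100  98 101  99 100  98 102  96  99
   98]
 [176 173 155 140 102 105 102  96 102 102  96  99 100 101  98  97 102  99
  101]
 [174 174 150 138 120 116 115 107 106 103  98  92  87  84  97  96  98 102
   96]
 [176 173 156 168 177 176 176 176 174 173 175 170 173 173 175 169 116  99
   99]
 [171 171 149 161 173 175 173 175 176 176 173 172 163 169 175 171 119  99
   97]
 [176 170 148 160 174 176 176 173 175 177 172 175 174 172 173 171 122  99
   99]
 [176 173 159 162 171 177 163 144 140 129 128 150 171 175 174 173 117 100
   97]
 [178 172 158 167 174 173 161 121 115 112 105 136 172 175 175 164 112 102
  103]
 [175 170 154 170 175 176 153 114 123 121 115 151 177 172 176 163 110 101
  107]
 [174 171 162 170 174 175 148  91 103 110 105 141 173 175 175 160 105 103
  102]
 [177 159 156 176 177 173 157 115 118 131 122 142 175 172 176 159 103  97
  101]
 [176 157 156 178 176 175 165 149 153 154 152 166 176 173 175 156 107  99
  104]
 [177 159 166 172 175 174 140  85  84  88  84 144 173 173 174 152 105 104
  100]
 [173 161 152 173 174 174 168 167 165 167 165 168 175 174 174 153  97  99
  100]
 [175 160 147 170 176 177 173 175 173 173 175 174 175 176 175 149  95  97
  101]
 [174 161 158 172 177 174 177 178 175 177 175 175 174 173 177 152 100 104
  102]
 [173 160 141 132 133 135 133 138 141 132 137 137 135 136 138 124  98  91
   99]
 [174 162 140 110 101 103 102 100  98  98  97 100 105 101  95 102 101  98
  106]
 [175 163 151 110 104 101 101 100 105  95 100 104 102 103 103 103  99  97
  101]]
```

Emit:
play_rows(
  deltas=[
    [0.83,-0.75,0,0,0,-0.32,0],
    [0.83,-0.75,0,0,0,-0.32,0],
    [0.83,-0.75,0,0,0,-0.32,0],
    [0.83,-0.75,0,0,0,-0.32,0],
    [0.83,-0.75,0,0,0,-0.32,0],
    [0.83,-0.75,0,0,0,-0.32,0],
    [0.83,-0.75,0,0,0,-0.32,0],
    [0.83,-0.75,0,0,0,-0.32,0],
    [0.83,-0.75,0,0,0,-0.32,0],
    [0.83,-0.75,0,0,0,-0.32,0],
  ],
)

```text
clock: 1.1
position: [0.4269, -0.198, 0.2314]
tool_rot: [3.141, 0.0, 0.895]
force: [1.6, -1.4, -1.0]
grip_width: 0.0856
finger_force: 0.0
```

```bash
python3 - <<'E'
from h import *
o=observe();print(o["position"],o["tool_rot"],o["qpos"].round(2))
go([.497,.2315,.14],[np.pi,0,np.pi/2+.08])
c=get_calibration("top");print("label",onz(c,304.6,242.7,.027))
E
```

```text
[ 0.42694679 -0.19800478  0.2313645 ] [3.14142361e+00 9.71884372e-05 8.94739528e-01] [ 0.63  0.3  -0.39  1.98  0.14  0.89 -0.51]
t 1.1 row [0.758, -0.428, 0.183] [0.0, 0.0, -0.361] mm/deg [ 378.9 -214.1   91.3] [  0.    0.  -43.3]
label [ 0.45007143 -0.20595341  0.027     ]
```

Emit:
play_rows(
  deltas=[
    [0.76,-0.43,0.18,0,0,-0.36,0],
    [0.76,-0.43,0.18,0,0,-0.36,0],
    [0.76,-0.43,0.18,0,0,-0.36,0],
    [0.76,-0.43,0.18,0,0,-0.36,0],
    [0.76,-0.43,0.18,0,0,-0.36,0],
    [0.76,-0.43,0.18,0,0,-0.36,0],
    [0.76,-0.43,0.18,0,0,-0.36,0],
    [0.76,-0.43,0.18,0,0,-0.36,0],
    [0.76,-0.43,0.18,0,0,-0.36,0],
    [0.76,-0.43,0.18,0,0,-0.36,0],
  ],
)

```text
clock: 2.1
position: [0.495, 0.2376, 0.1401]
tool_rot: [-3.14, -0.003, 1.656]
force: [-0.3, -0.7, 0.3]
grip_width: 0.0853
finger_force: 0.0
```

```bash
python3 - <<'E'
from h import *
o=observe();print(o["position"],o["tool_rot"],o["qpos"].round(2))
c=get_calibration("wrist"); im=grab_frame("wrist"); cv2.imwrite("pics/w1.png",im[:,:,::-1])
go([.497,.2315,.02],[np.pi,0,np.pi/2+.08])
g=cv2.cvtColor(im,cv2.COLOR_RGB2GRAY)
for p in [(.4815,.371),(.4878,.3047),(.4967,.2315),(.573,.345),(.5775,.279)]: # project the top of the cap
    M=R.from_euler("xyz",c["rotation"]).as_matrix(); v=M.T@(np.array([*p,.079])-c["xyz"]); f=210/np.tan(np.radians(c["fovy"])/2)
    th=np.arccos(v[2]/np.linalg.norm(v)); k=v[:2]/np.hypot(*v[:2]); print((np.array([c["cx"],c["cy"]])+k*th*f).round(1))
E
```

```text
[0.49498329 0.23756581 0.14013705] [-3.14027195e+00 -3.09253796e-03  1.65564473e+00] [-0.13  0.58 -0.58  1.86  0.42  0.82 -0.84]
t 2.15 row [-0.006, 0.004, 0.241] [-0.001, -0.0, 0.001] mm/deg [ -3.    1.8 120.3] [-0.1 -0.1  0.2]
[276.7  24.7]
[277.7 129.2]
[281.9 240.9]
[415.1  84.2]
[408.3 183.4]
```

View pics/w1.png

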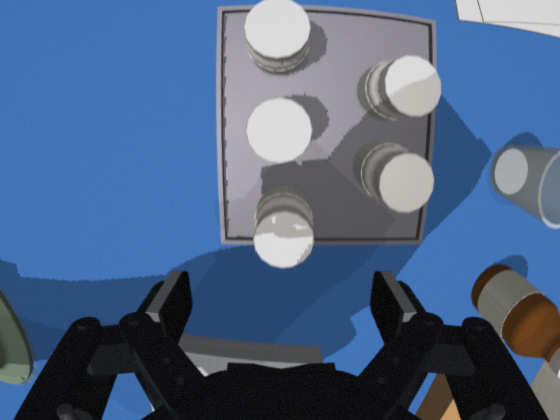

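The wrist view matches: caps are at about (283,238), (278,130), (278,30), (413,86) and (404,182), within 4 px of where the measured jar positions project.

Emit:
play_rows(
  deltas=[
    [0,0,0.08,0,0,0,0],
    [-0.006,0.004,0.16,0,0,0,0],
    [-0.006,0.004,0.21,0,0,0,0],
    [-0.006,0.004,0.24,0,0,0,0],
    [-0.006,0.004,0.24,0,0,0,0],
    [-0.006,0.004,0.24,0,0,0,0.7],
    [-0.006,0.004,0.24,0,0,0,0.7],
    [-0.006,0.004,0.24,0,0,0,0.7],
    [-0.006,0.004,0.24,0,0,0,0.7],
    [-0.006,0.004,0.24,0,0,0,0.7],
  ],
  newtons=30,
)

```text
clock: 3.15
position: [0.4991, 0.2285, 0.0227]
tool_rot: [3.14, -0.0, 1.649]
force: [-2.6, -1.0, 11.9]
grip_width: 0.0449
finger_force: 28.9
```

```bash
python3 - <<'E'
from h import *
o=observe();print(o["position"],o["tool_rot"],o["grip_width"],o["finger_force"],o["force"])
go([.46,-.11,.07],[np.pi,0,np.pi/2])
E
```

```text
[0.49914694 0.22849801 0.02268809] [ 3.13966056e+00 -3.30300135e-04  1.64870509e+00] 0.04494033194253292 28.866364038549364 [-2.57986202 -1.04615738 11.8898127 ]
t 3.15 row [-0.669, -0.131, -0.095] [0.001, -0.0, 0.037] mm/deg [-334.4  -65.3  -47.5] [ 0.1 -0.   4.5]
```

Emit:
play_rows(
  deltas=[
    [0,0,-0.06,0,0,0,0.7],
    [0,0,-0.11,0,0,0,0.7],
    [-0.1,-0.02,-0.11,0,0,0,0.7],
    [-0.2,-0.04,-0.11,0,0,0.01,0.7],
    [-0.3,-0.06,-0.11,0,0,0.02,0.7],
    [-0.4,-0.08,-0.11,0,0,0.03,0.7],
    [-0.5,-0.1,-0.11,0,0,0.035,0.7],
    [-0.6,-0.12,-0.11,0,0,0.037,0.7],
    [-0.68,-0.14,-0.11,0,0,0.037,0.7],
    [-0.68,-0.14,-0.11,0,0,0.037,0.7],
  ],
)

```text
clock: 4.15
position: [0.4536, -0.1228, 0.0766]
tool_rot: [-3.141, 0.003, 1.562]
force: [-0.0, 0.9, -1.0]
grip_width: 0.0448
finger_force: 31.5
```

```bash
python3 - <<'E'
from h import *
o=observe();print(o["position"],o["tool_rot"],o["grip_width"],o["finger_force"],o["force"])
go([.452,-.114,.024],[np.pi,0,np.pi/2])
E
```

```text
[ 0.45356719 -0.12284983  0.07663353] [-3.14095646e+00  2.86133960e-03  1.56240936e+00] 0.04475511176639846 31.53341614175588 [-0.00818366  0.88798641 -0.96610953]
t 4.15 row [0.018, -0.003, 0.105] [-0.0, 0.001, -0.004] mm/deg [ 9.  -1.6 52.6] [-0.   0.2 -0.5]
```

Emit:
play_rows(
  deltas=[
    [0.016,0,0.05,0,0,0,0.7],
    [0.016,0,0.085,0,0,0,0.7],
    [0.016,0,0.104,0,0,0,0.7],
    [0.016,0,0.104,0,0,0,0.7],
    [0.016,0,0.104,0,0,0,0],
    [0.016,0,0.104,0,0,0,0],
    [0.016,0,0.104,0,0,0,0],
    [0.016,0,0.104,0,0,0,0],
    [0.016,0,0.02,0,0,0,0],
    [0.016,0,-0.07,0,0,0,0],
  ],
)

```text
clock: 5.15
position: [0.4542, -0.1075, 0.1118]
tool_rot: [-3.139, -0.001, 1.572]
force: [-0.8, -0.7, 0.5]
grip_width: 0.0853
finger_force: 0.0
```

```bash
python3 - <<'E'
from h import *
o=observe();print(o["position"],o["grip_width"])
go([.488,.3047,.13],[np.pi,0,np.pi/2+.08])
c=get_calibration("wrist"); im=grab_frame("wrist"); cv2.imwrite("pics/w2.png",im[:,:,::-1])
E
```

```text
[ 0.45424392 -0.10752968  0.1117613 ] 0.08526136359783865
t 5.15 row [0.824, 0.069, -0.036] [-0.001, -0.001, -0.037] mm/deg [412.2  34.3 -17.8] [-0.2 -0.1 -4.5]
```

View pics/w2.png

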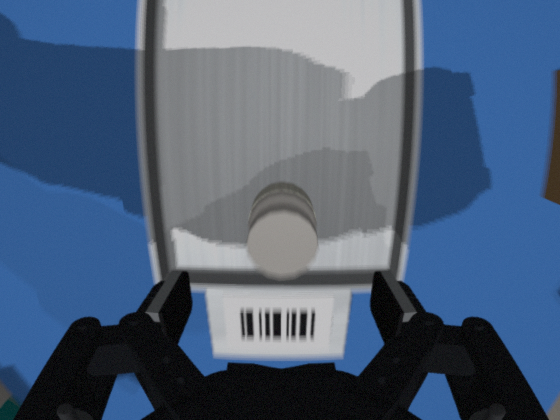

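The jar stands upright in the order tray at (283,230), inside its -y wall. The slip below it is centred at about (281,323).

Emit:
play_rows(
  deltas=[
    [0.1,0,-0.03,0,0,0,0],
    [0.2,0.01,-0.035,0,0,-0.01,0],
    [0.3,0.02,-0.035,0,0,-0.02,0],
    [0.4,0.03,-0.035,0,0,-0.03,0],
    [0.5,0.04,-0.035,0,0,-0.037,0],
    [0.6,0.05,-0.035,0,0,-0.037,0],
    [0.7,0.06,-0.035,0,0,-0.037,0],
    [0.79,0.069,-0.035,0,0,-0.037,0],
    [0.824,0.069,-0.035,0,0,-0.037,0],
    [0.824,0.069,-0.035,0,0,-0.037,0],
  ],
)

```text
clock: 6.2
position: [0.4885, 0.3069, 0.1288]
tool_rot: [-3.141, -0.002, 1.653]
force: [-0.2, -0.6, -1.1]
grip_width: 0.0856
finger_force: 0.0
```

```bash
python3 - <<'E'
from h import *
o=observe();print(o["position"],o["tool_rot"])
go([.488,.3047,.02],[np.pi,0,np.pi/2+.08])
E
```

```text
[0.48850518 0.30693255 0.128801  ] [-3.14143890e+00 -1.50804375e-03  1.65258645e+00]
t 6.2 row [-0.005, -0.001, 0.218] [-0.0, -0.001, 0.001] mm/deg [ -2.3  -0.7 108.8] [-0.  -0.1  0.1]
```

Emit:
play_rows(
  deltas=[
    [-0.004,0,0.07,0,0,0,0],
    [-0.004,0,0.14,0,0,0,0],
    [-0.004,0,0.19,0,0,0,0],
    [-0.004,0,0.218,0,0,0,0],
    [-0.004,0,0.218,0,0,0,0.3],
    [-0.004,0,0.218,0,0,0,0.7],
    [-0.004,0,0.218,0,0,0,0.7],
    [-0.004,0,0.218,0,0,0,0.7],
    [-0.004,0,0.218,0,0,0,0.7],
    [-0.004,0,0.218,0,0,0,0.7],
  ],
)

```text
clock: 7.2
position: [0.4903, 0.3021, 0.0214]
tool_rot: [3.14, -0.001, 1.649]
force: [-1.4, -1.3, 6.4]
grip_width: 0.0449
finger_force: 29.8
```

```bash
python3 - <<'E'
from h import *
o=observe();print(o["position"],o["tool_rot"],o["grip_width"],o["finger_force"])
go([.452,-.043,.077],[np.pi,0,np.pi/2])
E
```

```text
[0.49029143 0.30209333 0.02139037] [ 3.13971744e+00 -5.72406351e-04  1.64856706e+00] 0.04490657741070644 29.82766890898347
t 7.2 row [-0.682, -0.13, -0.112] [0.001, -0.0, 0.037] mm/deg [-341.   -64.9  -55.9] [ 0.1 -0.   4.5]
```

Emit:
play_rows(
  deltas=[
    [0,0,-0.06,0,0,0,0.7],
    [0,0,-0.112,0,0,0,0.7],
    [-0.09,-0.02,-0.112,0,0,0,0.7],
    [-0.19,-0.04,-0.112,0,0,0.01,0.7],
    [-0.29,-0.06,-0.112,0,0,0.02,0.7],
    [-0.39,-0.08,-0.112,0,0,0.03,0.7],
    [-0.49,-0.1,-0.112,0,0,0.035,0.7],
    [-0.59,-0.12,-0.112,0,0,0.037,0.7],
    [-0.68,-0.13,-0.112,0,0,0.037,0.7],
    [-0.68,-0.13,-0.112,0,0,0.037,0.7],
  ],
)

```text
clock: 8.2
position: [0.4506, -0.0494, 0.0765]
tool_rot: [3.141, 0.003, 1.562]
force: [-0.5, 1.3, -0.5]
grip_width: 0.0452
finger_force: 31.2
```

```bash
python3 - <<'E'
from h import *
o=observe();print(o["position"],o["tool_rot"],o["grip_width"],o["finger_force"])
go([.452,-.043,.0225],[np.pi,0,np.pi/2])
E
```

```text
[ 0.45059038 -0.0493566   0.07648832] [3.14144113 0.00334287 1.5618682 ] 0.04521590922863842 31.243107430636883
t 8.2 row [0.013, 0.003, 0.108] [0.0, 0.002, -0.004] mm/deg [ 6.5  1.3 54. ] [ 0.   0.2 -0.5]
```

Emit:
play_rows(
  deltas=[
    [0.01,0,0.05,0,0,0,0.7],
    [0.01,0,0.085,0,0,0,0.7],
    [0.01,0,0.107,0,0,0,0.7],
    [0.01,0,0.107,0,0,0,0.7],
    [0.01,0,0.107,0,0,0,0],
    [0.01,0,0.107,0,0,0,0],
    [0.01,0,0.107,0,0,0,0],
    [0.01,0,0.107,0,0,0,0],
    [0.01,0,0.02,0,0,0,0],
    [0.01,0,-0.07,0,0,0,0],
  ],
)

```text
clock: 9.2
position: [0.4503, -0.0366, 0.1114]
tool_rot: [-3.139, -0.001, 1.572]
force: [0.6, -1.4, 0.2]
grip_width: 0.0854
finger_force: 0.0
```

```bash
python3 - <<'E'
from h import *
o=observe();print(o["position"],o["grip_width"])
go([.577,.279,.13],[np.pi,0,np.pi/2+.08])
E
```

```text
[ 0.45029533 -0.03662581  0.11137194] 0.08536792053061365
t 9.2 row [0.631, 0.254, -0.037] [-0.001, -0.0, -0.037] mm/deg [315.4 127.2 -18.7] [-0.2 -0.1 -4.5]
```

Emit:
play_rows(
  deltas=[
    [0.09,0.035,-0.03,0,0,0,0],
    [0.18,0.07,-0.037,0,0,-0.01,0],
    [0.27,0.105,-0.037,0,0,-0.02,0],
    [0.36,0.14,-0.037,0,0,-0.03,0],
    [0.45,0.18,-0.037,0,0,-0.037,0],
    [0.54,0.215,-0.037,0,0,-0.037,0],
    [0.6,0.245,-0.037,0,0,-0.037,0],
    [0.63,0.254,-0.037,0,0,-0.037,0],
    [0.63,0.254,-0.037,0,0,-0.037,0],
    [0.63,0.254,-0.037,0,0,-0.037,0],
  ],
)

```text
clock: 10.2
position: [0.5778, 0.2769, 0.1291]
tool_rot: [-3.141, 0.001, 1.649]
force: [0.5, -0.8, -0.3]
grip_width: 0.0855
finger_force: 0.0
```

```bash
python3 - <<'E'
from h import *
o=observe();print(o["position"],o["tool_rot"])
go([.577,.279,.02],[np.pi,0,np.pi/2+.08])
E
```

```text
[0.57775866 0.27692777 0.12908975] [-3.14097318e+00  8.24343707e-04  1.64861837e+00]
t 10.2 row [0.004, -0.001, 0.218] [-0.0, 0.0, -0.001] mm/deg [  2.2  -0.5 109.1] [-0.   0.  -0.1]
```

Emit:
play_rows(
  deltas=[
    [0.002,0,0.07,0,0,0,0],
    [0.002,0,0.14,0,0,0,0],
    [0.002,0,0.19,0,0,0,0],
    [0.002,0,0.218,0,0,0,0],
    [0.002,0,0.218,0,0,0,0.3],
    [0.002,0,0.218,0,0,0,0.7],
    [0.002,0,0.218,0,0,0,0.7],
    [0.002,0,0.218,0,0,0,0.7],
    [0.002,0,0.218,0,0,0,0.7],
    [0.002,0,0.218,0,0,0,0.7],
  ],
)

```text
clock: 11.2
position: [0.5788, 0.2791, 0.0219]
tool_rot: [3.14, -0.0, 1.649]
force: [-1.4, -0.6, 6.9]
grip_width: 0.045
finger_force: 30.0
```

```bash
python3 - <<'E'
from h import *
o=observe();print(o["position"],o["tool_rot"],o["grip_width"],o["finger_force"])
go([.452,.03,.077],[np.pi,0,np.pi/2])
E
```

```text
[0.57876535 0.27910088 0.02194932] [ 3.13965519e+00 -3.89966843e-04  1.64864672e+00] 0.04496690486621383 30.03966215212131
t 11.2 row [-0.477, -0.291, -0.111] [0.001, -0.0, 0.037] mm/deg [-238.5 -145.6  -55.4] [ 0.1 -0.   4.5]
```

Emit:
play_rows(
  deltas=[
    [0,0,-0.06,0,0,0,0.7],
    [0,0,-0.112,0,0,0,0.7],
    [-0.08,-0.04,-0.112,0,0,0,0.7],
    [-0.16,-0.09,-0.112,0,0,0.01,0.7],
    [-0.24,-0.14,-0.112,0,0,0.02,0.7],
    [-0.32,-0.19,-0.112,0,0,0.03,0.7],
    [-0.4,-0.24,-0.112,0,0,0.037,0.7],
    [-0.45,-0.275,-0.112,0,0,0.037,0.7],
    [-0.477,-0.291,-0.112,0,0,0.037,0.7],
    [-0.477,-0.291,-0.112,0,0,0.037,0.7],
  ],
)

```text
clock: 12.2
position: [0.4516, 0.0282, 0.077]
tool_rot: [3.141, 0.001, 1.569]
force: [-0.4, 0.8, 0.2]
grip_width: 0.0445
finger_force: 31.5
```

```bash
python3 - <<'E'
from h import *
o=observe();print(o["position"],o["tool_rot"],o["grip_width"],o["finger_force"])
go([.452,.03,.023],[np.pi,0,np.pi/2])
E
```

```text
[0.45158767 0.02817506 0.0770122 ] [3.14059737e+00 9.72301955e-04 1.56927450e+00] 0.04447276997706084 31.524821919738315
t 12.2 row [0.004, 0.001, 0.108] [0.0, 0.0, -0.001] mm/deg [ 1.9  0.4 54. ] [ 0.1  0.1 -0.1]
```

Emit:
play_rows(
  deltas=[
    [0.002,0,0.05,0,0,0,0.7],
    [0.002,0,0.085,0,0,0,0.7],
    [0.002,0,0.107,0,0,0,0.7],
    [0.002,0,0.107,0,0,0,0.7],
    [0.002,0,0.107,0,0,0,0],
    [0.002,0,0.107,0,0,0,0],
    [0.002,0,0.107,0,0,0,0],
    [0.002,0,0.107,0,0,0,0],
    [0.002,0,0.02,0,0,0,0],
    [0.002,0,-0.07,0,0,0,0],
  ],
)

```text
clock: 13.2
position: [0.4505, 0.0312, 0.1119]
tool_rot: [-3.139, -0.001, 1.572]
force: [1.6, -1.1, 0.9]
grip_width: 0.0852
finger_force: 0.0
```

```bash
python3 - <<'E'
from h import *
o=observe();print(o["position"],o["grip_width"])
c=get_calibration("top")
P=[onz(c,*p,.169)[:2] for p in [(386.5,197.5),(401.7,196.7),(403.7,233.7),(386.5,233.2)]]
print(np.round(P,4).tolist(),np.mean(P,0))
go([.50,-.38,.27],[np.pi,0,.4])
E
```

```text
[0.45054743 0.03118329 0.11185779] 0.08515568294334701
[[0.5658, -0.4135], [0.5691, -0.4539], [0.4705, -0.4585], [0.4705, -0.4133]] [ 0.51898832 -0.43481115]
t 13.2 row [-0.822, 0.097, -0.317] [-0.001, 0.001, 0.56] mm/deg [-411.2   48.3 -158.5] [-0.2  0.1 67.2]
```

Emit:
play_rows(
  deltas=[
    [0,0,-0.1,0,0,0.05,0],
    [0,0,-0.2,0,0,0.1,0],
    [-0.08,0.01,-0.28,0,0,0.17,0],
    [-0.17,0.02,-0.32,0,0,0.24,0],
    [-0.26,0.02,-0.32,0,0,0.31,0],
    [-0.35,0.02,-0.32,0,0,0.38,0],
    [-0.44,0.01,-0.32,0,0,0.45,0],
    [-0.53,0,-0.32,0,0,0.52,0],
    [-0.62,0,-0.32,0,0,0.56,0],
    [-0.71,0,-0.32,0,0,0.6,0],
  ],
)

```text
clock: 14.2
position: [0.4513, -0.326, 0.2717]
tool_rot: [3.141, -0.0, 0.311]
force: [1.0, 0.4, 0.3]
grip_width: 0.0855
finger_force: 0.0
```

```bash
python3 - <<'E'
from h import *
o=observe();print(o["position"],o["tool_rot"],o["qpos"].round(2))
go([.45,-.435,.27],[np.pi,0,.03])
E
```

```text
[ 0.45129241 -0.3260458   0.27167321] [ 3.14104619e+00 -1.44449651e-04  3.11086251e-01] [ 0.78  0.39 -0.35  1.72  0.15  1.06 -0.88]
t 14.2 row [-0.069, 0.207, 0.003] [0.0, -0.0, 0.134] mm/deg [-34.6 103.3   1.7] [ 0.  -0.  16.1]
```

Emit:
play_rows(
  deltas=[
    [-0.03,0.09,0,0,0,0.06,0],
    [-0.06,0.17,0,0,0,0.12,0],
    [-0.069,0.207,0,0,0,0.134,0],
    [-0.069,0.207,0,0,0,0.134,0],
    [-0.069,0.207,0,0,0,0.134,0],
    [-0.069,0.207,0,0,0,0.134,0],
  ],
)

```text
clock: 14.8
position: [0.4514, -0.4321, 0.2715]
tool_rot: [-3.141, -0.0, 0.036]
force: [-0.6, -0.3, -0.0]
grip_width: 0.0851
finger_force: 0.0
```

```bash
cat > look.py <<'E'
from h import *
import sys
o=observe();print(o["position"],o["tool_rot"])
c=get_calibration("wrist"); im=grab_frame("wrist"); np.savez("w.npz",**c); cv2.imwrite(sys.argv[1],im[:,:,::-1])
t=grab_frame("top"); cv2.imwrite("pics/t_"+sys.argv[1][5:],t[:,:,::-1])
E
python3 look.py pics/w3.png
```

```text
[ 0.45136609 -0.43213519  0.27146244] [-3.14118862e+00 -2.17915479e-04  3.59852013e-02]
```

View pics/w3.png

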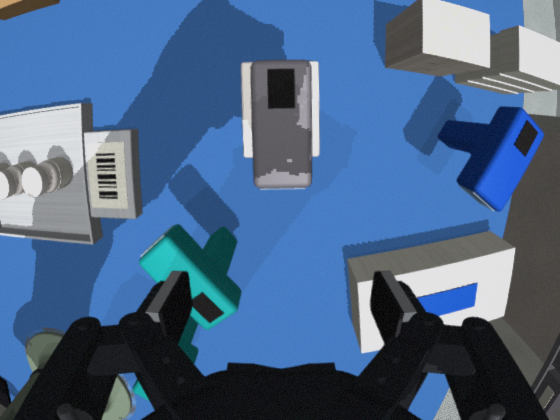

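The scanner head's top face spans about (253,62) to (312,187), straight ahead and aligned with the tool. The slip's panel has corners near (84,133), (134,130), (139,216) and (91,219), and a turquoise look-alike stands at about (195,280).

```bash
python3 - <<'E'
from h import *
c=dict(np.load("w.npz"))
P=[onz(c,*p,.169,True)[:2] for p in [(253,62),(312,62),(311,186),(254,186)]]
print(np.round(P,4).tolist(),np.mean(P,0))
P=[onz(c,*p,.026,True)[:2] for p in [(84,133),(132,130),(139,216),(91,219)]]
print(np.round(P,4).tolist(),np.mean(P,0)); print(onz(c,106,174,.027,True))
P=[onz(c,*p,.15,True)[:2] for p in [(140,255),(235,230),(240,300),(205,325),(190,275)]];print("teal",np.round(P,3).tolist())
E
```

```text
[[0.5682, -0.4083], [0.5698, -0.4515], [0.4755, -0.4553], [0.4739, -0.4115]] [ 0.52184628 -0.4316446 ]
[[0.511, -0.1677], [0.5113, -0.2431], [0.3974, -0.2458], [0.3899, -0.1662]] [ 0.45240018 -0.20568129]
[ 0.45464732 -0.20064615  0.027     ]
teal [[0.401, -0.301], [0.43, -0.394], [0.359, -0.397], [0.325, -0.361], [0.383, -0.35]]
```

Emit:
play_rows(
  deltas=[
    [0.08,0.004,0,0,0,0,0],
    [0.153,0.007,0.02,0,0,0,0],
    [0.153,0.007,0.1,0,0,0,0],
    [0.153,0.007,0.18,0,0,0,0],
    [0.153,0.007,0.25,0,0,0,0],
    [0.153,0.007,0.288,0,0,0,0],
    [0.153,0.007,0.288,0,0,0,0],
    [0.153,0.007,0.288,0,0,0,0],
  ],
)

```text
clock: 15.7
position: [0.5281, -0.434, 0.1282]
tool_rot: [3.141, -0.001, 0.035]
force: [0.1, -0.9, 0.4]
grip_width: 0.0853
finger_force: 0.0
```

```bash
python3 - <<'E'
from h import *
o=observe();print(o["position"],o["tool_rot"],o["force"])
go([.528,-.433,.126],[np.pi,0,.035])
E
```

```text
[ 0.52810494 -0.43395254  0.1282449 ] [ 3.14136122e+00 -6.54328304e-04  3.46999237e-02] [ 0.10023368 -0.928703    0.43879656]
t 15.7 row [-0.0, -0.002, 0.004] [0.0, -0.0, -0.0] mm/deg [-0.1 -1.   2.2] [ 0. -0. -0.]
```

Close gently at first, then firmly.

Emit:
play_rows(
  deltas=[
    [0,0,0.004,0,0,0,0.3],
    [0,0,0.004,0,0,0,0.45],
    [0,0,0.004,0,0,0,0.6],
    [0,0,0.004,0,0,0,0.8],
    [0,0,0.004,0,0,0,0.8],
    [0,0,0.004,0,0,0,0.8],
  ],
  newtons=25,
)

```text
clock: 16.3
position: [0.5282, -0.4339, 0.1263]
tool_rot: [3.141, -0.001, 0.034]
force: [-1.4, 3.4, 7.2]
grip_width: 0.0463
finger_force: 24.6
```

Emit:
play_rows(
  deltas=[
    [0,0,0,0,0,0,0.9],
    [0,0,0,0,0,0,0.9],
    [0,0,0,0,0,0,0.9],
    [0,0,0,0,0,0,0.9],
  ],
  newtons=90,
)

```text
clock: 16.7
position: [0.5282, -0.4339, 0.1265]
tool_rot: [3.141, -0.001, 0.035]
force: [-1.6, 3.9, 9.1]
grip_width: 0.0454
finger_force: 90.0
```

```bash
python3 - <<'E'
from h import *
o=observe();print(o["position"],o["tool_rot"],o["force"],o["moment"],o["grip_width"],o["finger_force"])
E
```

```text
[ 0.52824838 -0.43392854  0.12654553] [ 3.14116960e+00 -1.26662722e-03  3.46274967e-02] [-1.59272794  3.88843426  9.11605778] [0.75711498 0.33415795 0.21743626] 0.0453687784198486 90.0248372554779
```

Emit:
play_rows(
  deltas=[
    [0,0,-0.02,0,0,0,0.9],
    [0,0,-0.05,0,0,0,0.9],
    [0,0,-0.08,0,0,0,0.9],
    [0,0,-0.11,0,0,0,0.9],
    [0,0,-0.14,0,0,0,0.9],
    [0,0,-0.18,0,0,0,0.9],
    [0,0,-0.22,0,0,0,0.9],
    [0,0,-0.26,0,0,0,0.9],
    [0,0,-0.26,0,0,0,0.9],
    [0,0,-0.26,0,0,0,0.9],
  ],
)

```text
clock: 17.7
position: [0.5276, -0.4342, 0.2556]
tool_rot: [3.141, -0.0, 0.034]
force: [-0.6, -0.6, -2.2]
grip_width: 0.0452
finger_force: 91.1
```

```bash
python3 - <<'E'
from h import *
o=observe();print(o["position"],o["tool_rot"],o["force"],o["moment"],o["grip_width"],o["finger_force"],o["qpos"].round(2))
ims=[]
for n in("scene","top","wrist"):
    im=grab_frame(n)[:,:,::-1]; cv2.imwrite(f"pics/{n}5.png",im); ims.append(im)
c=lambda im,x,y,w,h:cv2.resize(im[y:y+h,x:x+w],(400,300),interpolation=cv2.INTER_CUBIC)
cv2.imwrite("pics/m5.png",np.vstack([np.hstack([c(ims[0],150,110,200,150),c(ims[1],300,140,160,120)]),np.hstack([c(ims[2],0,0,560,420),c(ims[1],90,160,240,180)])]))
E
```

```text
[ 0.52757342 -0.43415389  0.25559507] [ 3.14121667e+00 -3.18242981e-04  3.41355226e-02] [-0.60135216 -0.60185167 -2.1775718 ] [ 0.00238533  0.01257046 -0.0043033 ] 0.04518501292742543 91.06900691986084 [ 0.75  0.61 -0.25  1.39  0.15  1.16 -1.05]
```

View pics/m5.png

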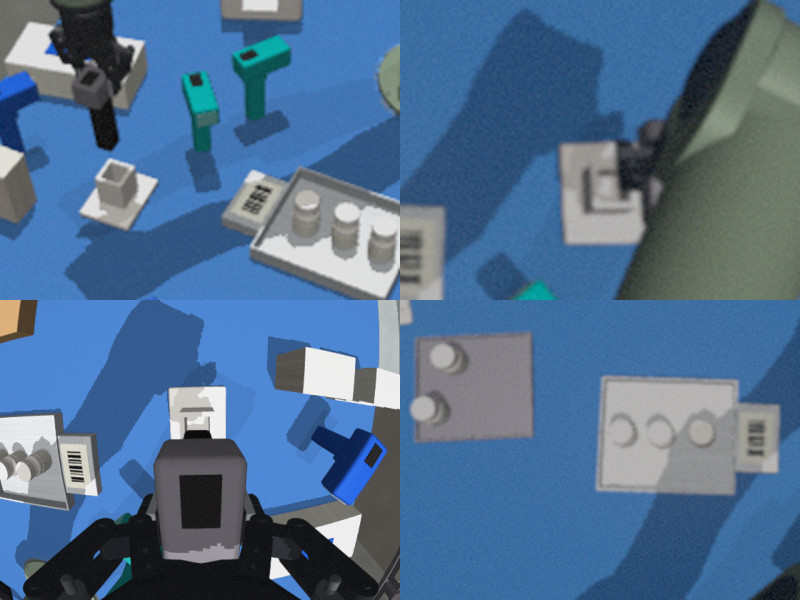

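The scanner is held upright and clear of its socket. Three jars stand in the order tray and two in stock. The outward tilt may hit the q6 range, so I'll fit a simple arm model to the recorded poses to choose a reachable final pose.

```bash
cat > kin.py <<'E'
from h import *
from itertools import product
from scipy.optimize import least_squares
S=[([1.2758,.5219,-.0363,1.5999,.0212,1.0211,-.1128],[.1392,-.6090,.2308],[-3.1406,0,.2247]),
([.63,.30,-.39,1.98,.14,.89,-.51],[.42695,-.1980,.23136],[3.1414,0,.8947]),
([-.13,.58,-.58,1.86,.42,.82,-.84],[.495,.23757,.14014],[-3.1403,-.0031,1.6556]),
([.78,.39,-.35,1.72,.15,1.06,-.88],[.4513,-.32605,.27167],[3.141,0,.3111]),
([.75,.61,-.25,1.39,.15,1.16,-1.05],[.52757,-.43415,.2556],[3.1412,0,.0341])]
E_=lambda a,t:R.from_euler(a,t)
def fk(q,s,k):
    d1,d2,d3,d4,o1,o7,e1,e2,e3=k
    A=E_("z",s[0]*q[0]+o1)*E_("y",q[1])*E_("z",s[1]*q[2]); p=np.array([0,0,d1])+E_("z",s[0]*q[0]+o1).apply([e1,0,0])+A.apply([e2,0,d2])
    A=A*E_("y",q[3])*E_("z",s[2]*q[4]); p=p+A.apply([0,0,d3])
    A=A*E_("y",q[5]); p=p+A.apply([e3,0,0])
    A=A*E_("z",s[3]*q[6]+o7); return p+A.apply([0,0,d4]),A
def fit():
    best=None
    for s in product([-1,1],repeat=4):
        for o7 in (1.57,-1.57):
            def f(k): 
                r=[]
                for q,p,e in S:
                    P,A=fk(q,s,k); r+=list((P-p)*5)+list((A.inv()*R.from_euler("xyz",e)).as_rotvec())
                return np.array(r+list(.02*np.array(k[6:])))
            v=least_squares(f,[.3,.4,.4,.3,-.07,o7,0,0,0])
            if best is None or v.cost<best[0]: best=(v.cost,s,v.x,v.fun)
    return best
E
python3 - <<'E'
from kin import *
b=fit(); print(b[0],b[1],b[2].round(4),b[3].round(3)); np.savez("kin.npz",s=b[1],k=b[2])
c=get_calibration("wrist");o=observe();zt=o["position"][2]+.043
Rt=R.from_euler("xyz",o["tool_rot"])
for p in[(221,231),(340,231)]: print("rear top edge, tool",Rt.inv().apply(onz(c,*p,zt,True)-o["position"]).round(4))
E
```

```text
0.0025582259271626183 (-1, -1, -1, -1) [ 0.0964  0.5198  0.4422  0.0829 -0.0947  1.4765  0.0093  0.0108  0.0328] [-0.004  0.015 -0.017  0.    -0.    -0.     0.024  0.04  -0.016 -0.004
 -0.003 -0.001  0.018 -0.023  0.016  0.005 -0.001  0.     0.018  0.007
  0.009 -0.002  0.001 -0.001 -0.016 -0.014  0.008 -0.004 -0.003  0.003
  0.     0.     0.001]
rear top edge, tool [ 0.0409 -0.0189 -0.043 ]
rear top edge, tool [ 0.0409  0.0198 -0.0431]
```

```bash
python3 - <<'E'
from h import *
go([.57,-.33,.28],[np.pi,-.4,-.15])
E
```

```text
t 17.85 row [0.093, -0.205, -0.051] [-0.018, 0.191, 0.087] mm/deg [  46.3 -102.4  -25.7] [-2.2 22.9 10.4]
```

Emit:
play_rows(
  deltas=[
    [0.02,-0.04,-0.02,-0.003,0.03,0.015,0.9],
    [0.04,-0.08,-0.05,-0.006,0.07,0.03,0.9],
    [0.06,-0.12,-0.05,-0.01,0.11,0.05,0.9],
    [0.08,-0.16,-0.05,-0.014,0.15,0.07,0.9],
    [0.09,-0.2,-0.05,-0.018,0.19,0.087,0.9],
    [0.09,-0.2,-0.05,-0.018,0.19,0.087,0.9],
    [0.09,-0.2,-0.05,-0.018,0.19,0.087,0.9],
    [0.09,-0.2,-0.05,-0.018,0.19,0.087,0.9],
  ],
)

```text
clock: 18.65
position: [0.5692, -0.3334, 0.2801]
tool_rot: [3.141, -0.398, -0.151]
force: [0.4, -0.3, -2.1]
grip_width: 0.0453
finger_force: 91.5
```

```bash
cat > plan.py <<'E'
from kin import *
o=observe(); print(o["position"].round(4),o["tool_rot"].round(4),o["qpos"].round(3),o["grip_width"])
S.append((o["qpos"],o["position"],o["tool_rot"])); b=fit(); s,k=b[1],b[2]; print(b[0],s,k.round(3)); np.savez("kin.npz",s=s,k=k)
lo=np.array([-2.91,-.3,-1.5,.17,-1.26,.16,-2.52])+.05; hi=np.array([2.91,2.13,1.42,2.43,4.41,1.93,2.52])-.05
L=np.array([.452,-.205,.027]); w=np.array([-.057,0,-.022])
for a in (.70,.79,.87):
  for ph in (.3,.1,-.1,-.3,-.5,-.7,-.9):
    T=R.from_euler("xyz",[np.pi,-a,ph]); P=L+.15*T.apply([1,0,0])-T.apply(w)
    res=[]
    for q0 in (o["qpos"],o["qpos"]+[0,0,.6,.3,.8,-.3,0],o["qpos"]+[0,0,-.6,.3,-.8,-.3,0],o["qpos"]+[0,0,.5,.3,1.6,-.4,-1.2]):
        def f(q):
            p,A=fk(q,s,k); return np.r_[(p-P)*5,(A.inv()*T).as_rotvec(),.002*(q-o["qpos"])]
        v=least_squares(f,np.clip(q0,lo+.01,hi-.01),bounds=(lo,hi)); e=np.linalg.norm(v.fun[:6]); res.append((e>.02,np.abs(v.x-o["qpos"]).max(),e,v.x.round(2)))
    r=min(res,key=lambda t:t[:2]); print(a,ph,P.round(3),round(r[2],4),r[3])
E
python3 plan.py
```

```text
[ 0.5692 -0.3334  0.2801] [ 3.1406 -0.3982 -0.1505] [ 0.753  0.381 -0.325  1.777 -0.005  0.622 -1.245] 0.04527154308980015
0.004225604292550124 (-1, -1, -1, -1) [ 0.318  0.525  0.427  0.322 -0.092  1.48   0.01  -0.004  0.01 ]
0.7 0.3 [ 0.617 -0.154  0.144] 0.0541 [ 0.8   0.61 -0.54  2.07 -1.21  0.21  0.32]
0.7 0.1 [ 0.624 -0.188  0.144] 0.1053 [ 0.67  0.56 -0.36  2.04 -1.21  0.21  0.11]
0.7 -0.1 [ 0.624 -0.222  0.144] 0.1423 [ 0.47  0.52 -0.11  2.02 -1.21  0.21 -0.11]
0.7 -0.3 [ 0.617 -0.256  0.144] 0.1628 [ 0.23  0.52  0.19  2.01 -1.21  0.21 -0.35]
0.7 -0.5 [ 0.603 -0.288  0.144] 0.1653 [-0.01  0.55  0.48  2.01 -1.21  0.21 -0.59]
0.7 -0.7 [ 0.584 -0.316  0.144] 0.1494 [-0.2   0.62  0.72  2.02 -1.21  0.21 -0.83]
0.7 -0.9 [ 0.559 -0.34   0.144] 0.1783 [-0.1   0.59  0.53  1.97  0.28  0.21 -2.47]
0.79 0.3 [ 0.606 -0.157  0.159] 0.095 [ 0.97  0.64 -0.69  2.1  -1.21  0.21  0.4 ]
0.79 0.1 [ 0.613 -0.189  0.159] 0.1601 [ 0.84  0.57 -0.52  2.07 -1.21  0.21  0.18]
0.79 -0.1 [ 0.613 -0.221  0.159] 0.2084 [ 0.61  0.5  -0.24  2.05 -1.21  0.21 -0.06]
0.79 -0.3 [ 0.606 -0.253  0.159] 0.2356 [ 0.28
[... 175 characters left out ...]
 0.83  2.04 -1.21  0.21 -0.86]
0.79 -0.9 [ 0.552 -0.331  0.159] 0.2382 [-0.27  0.6   0.69  1.99  0.22  0.21 -2.47]
0.87 0.3 [ 0.596 -0.161  0.171] 0.1272 [ 1.12  0.69 -0.83  2.12 -1.21  0.21  0.47]
0.87 0.1 [ 0.602 -0.19   0.171] 0.2061 [ 1.    0.59 -0.67  2.09 -1.21  0.21  0.25]
0.87 -0.1 [ 0.602 -0.22   0.171] 0.2661 [ 0.76  0.49 -0.39  2.07 -1.21  0.21 -0.01]
0.87 -0.3 [ 0.596 -0.249  0.171] 0.3006 [ 0.34  0.43  0.08  2.07 -1.21  0.21 -0.3 ]
0.87 -0.5 [ 0.584 -0.277  0.171] 0.3047 [-0.13  0.49  0.6   2.06 -1.21  0.21 -0.6 ]
0.87 -0.7 [ 0.567 -0.302  0.171] 0.3344 [-0.09  0.48  0.43  2.01  0.46  0.21 -2.47]
0.87 -0.9 [ 0.545 -0.323  0.171] 0.2889 [-0.42  0.64  0.85  2.01  0.15  0.21 -2.47]
```

```bash
cat > plan2.py <<'E'
from kin import *
o=observe(); z=np.load("kin.npz"); s,k=z["s"],z["k"]
lo=np.array([-2.91,-.3,-1.5,.17,-1.26,.16,-2.52])+.06; hi=np.array([2.91,2.13,1.42,2.43,4.41,1.93,2.52])-.06
L=np.array([.452,-.205,.027]); w=np.array([-.057,0,-.022]); rng=np.random.default_rng(0)
seeds=[o["qpos"]]+[np.r_[o["qpos"][0]+rng.normal()*.5,rng.uniform(.1,1),rng.uniform(-1.2,1.2),rng.uniform(1.2,2.3),rng.uniform(-1.2,4.3),rng.uniform(.2,1.8),rng.uniform(-2.4,2.4)] for _ in range(14)]
for a in (.65,.8,.95):
  for ph in np.arange(-3.0,3.2,.3):
    T=R.from_euler("xyz",[np.pi,-a,ph]); P=L+.15*T.apply([1,0,0])-T.apply(w); F=P+T.apply([.008,0,.114])
    best={}
    for q0 in seeds:
        def f(q):
            p,A=fk(q,s,k); return np.r_[(p-P)*5,(A.inv()*T).as_rotvec()]
        v=least_squares(f,np.clip(q0,lo+.01,hi-.01),bounds=(lo,hi),max_nfev=60)
        if np.linalg.norm(v.fun)<.02:
            b=int(np.round(v.x[4]/1.0)); c=np.abs(v.x-o["qpos"]).max()
            if b not in best or best[b][0]>c: best[b]=(c,v.x.round(2))
    for b in sorted(best): print(a,round(ph,1),"tcp",P.round(2),"foot",F.round(2),best[b][1])
E
time timeout 500 python3 plan2.py
python3 - <<'E'
import sys
sys.path.insert(0,'.')
from h import *
c=get_calibration("top"); t=cv2.imread("pics/top.png"); hsv=cv2.cvtColor(t,cv2.COLOR_BGR2HSV)
m=((hsv[:,:,0]>8)&(hsv[:,:,0]<25)&(hsv[:,:,1]>90)).astype(np.uint8)*255
m[:100]=0;m[170:]=0
for q in cv2.findContours(m,0,1)[0]:
    if cv2.contourArea(q)>60: print("orange",[onz(c,*p,.055)[:2].round(3).tolist() for p in cv2.boxPoints(cv2.minAreaRect(q))])
m=((hsv[:,:,0]>70)&(hsv[:,:,0]<95)&(hsv[:,:,1]>120)).astype(np.uint8)*255
for q in cv2.findContours(m,0,1)[0]:
    if cv2.contourArea(q)>60: print("teal",[onz(c,*p,.15)[:2].round(3).tolist() for p in cv2.boxPoints(cv2.minAreaRect(q))])
E
```

```text
0.65 -3.0 tcp [ 0.28 -0.23  0.13] foot [ 0.2  -0.24  0.05] [ 0.55  0.62 -0.34  2.01  0.49  1.21  1.59]
0.65 -3.0 tcp [ 0.28 -0.23  0.13] foot [ 0.2  -0.24  0.05] [ 1.    0.89 -1.05  2.01  0.79  1.52  1.17]
0.65 -2.7 tcp [ 0.29 -0.28  0.13] foot [ 0.22 -0.31  0.05] [-0.16  0.7   0.66  2.01  0.16  0.94  2.36]
0.65 -2.7 tcp [ 0.29 -0.28  0.13] foot [ 0.22 -0.31  0.05] [ 0.97  0.86 -1.01  2.02  0.95  1.51  1.42]
0.65 -2.4 tcp [ 0.32 -0.33  0.13] foot [ 0.27 -0.38  0.05] [-0.04  0.64  0.47  2.03  0.45  0.83  2.34]
0.65 -2.4 tcp [ 0.32 -0.33  0.13] foot [ 0.27 -0.38  0.05] [ 0.52  0.61 -0.32  2.04  0.87  1.09  1.89]
0.65 -2.1 tcp [ 0.36 -0.36  0.13] foot [ 0.32 -0.42  0.05] [ 0.83  0.73 -0.78  2.05  1.22  1.27  1.89]
0.65 -1.8 tcp [ 0.41 -0.38  0.13] foot [ 0.39 -0.45  0.05] [-0.47  0.96  1.21  2.04 -0.59  0.46 -2.44]
0.65 -1.8 tcp [ 0.41 -0.38  0.13] foot [ 0.39 -0.45  0.05] [ 0.8   0.7  -0.73  2.05  1.35  1.14  2.1 ]
0.65 -1.5 tcp [ 0.46 -0.38  0.13] foot [ 0.47 -0.46  0.05] [-0.41  0.86  1.08  2.06 -0.68  0.27 -2.1 ]
0.65 -1.5 tcp [ 0.46 -0.38  0.13] foot [ 0.47 -0.46  0.05] [-0.36  0.8
[... 10475 characters left out ...]
0.28 -0.05  0.12] [ 1.11  1.31 -1.41  1.75  0.45  1.71  0.26]
0.95 2.7 tcp [ 0.33 -0.15  0.18] foot [ 0.24 -0.1   0.12] [ 0.55  0.78 -0.33  1.73  0.1   1.61  1.28]
0.95 2.7 tcp [ 0.33 -0.15  0.18] foot [ 0.24 -0.1   0.12] [ 1.04  1.28 -1.36  1.73  0.52  1.87  0.48]
0.95 3.0 tcp [ 0.32 -0.19  0.18] foot [ 0.22 -0.17  0.12] [ 0.41  0.76 -0.2   1.75  0.25  1.6   1.5 ]
orange [[0.759, 0.194], [0.792, 0.15], [0.752, 0.122], [0.719, 0.166]]
orange [[0.714, 0.032], [0.805, 0.032], [0.802, -0.093], [0.711, -0.092]]
teal [[0.206, -0.246], [0.289, -0.299], [0.261, -0.344], [0.179, -0.29]]
teal [[0.39, -0.295], [0.424, -0.333], [0.348, -0.399], [0.315, -0.362]]
real	5m4.235s
user	4m59.814s
sys	0m0.299s
```

Outward tilts hit the joint-6 limit. Looking from the +x/+y side (heading about 0.95, tilt about 47°) is reachable and clear of the jars and the carton, so I'll go there in steps, staying high first.

```bash
python3 - <<'E'
from h import *
go([.58,-.17,.28],[np.pi,-.5,.5])
E
```

```text
t 18.65 row [-0.026, -0.326, -0.011] [0.135, 0.047, -0.28] mm/deg [ -12.8 -163.2   -5.4] [ 16.2   5.6 -33.6]
```

Emit:
play_rows(
  deltas=[
    [0,-0.04,-0.002,0.017,0.006,-0.035,0.9],
    [-0.005,-0.08,-0.004,0.034,0.012,-0.07,0.9],
    [-0.01,-0.12,-0.005,0.05,0.018,-0.105,0.9],
    [-0.013,-0.16,-0.006,0.067,0.024,-0.14,0.9],
    [-0.016,-0.2,-0.007,0.084,0.03,-0.175,0.9],
    [-0.02,-0.24,-0.008,0.1,0.035,-0.21,0.9],
    [-0.024,-0.28,-0.01,0.12,0.041,-0.245,0.9],
    [-0.026,-0.326,-0.011,0.135,0.047,-0.28,0.9],
    [-0.026,-0.326,-0.011,0.135,0.047,-0.28,0.9],
    [-0.026,-0.326,-0.011,0.135,0.047,-0.28,0.9],
  ],
)

```text
clock: 19.65
position: [0.58, -0.1703, 0.28]
tool_rot: [3.141, -0.5, 0.499]
force: [-1.2, -0.8, -0.9]
grip_width: 0.0453
finger_force: 91.6
```

```bash
cat > fin.py <<'E'
from h import *
import sys
a,ph,d,up=map(float,sys.argv[1:5])
o=observe(); print(o["position"].round(4),o["tool_rot"].round(3),o["qpos"].round(2),o["force"].round(1),o["grip_width"],o["finger_force"])
L=np.array([.452,-.205,.027]);w=np.array([-.057,0,-.022]);T=R.from_euler("xyz",[np.pi,-a,ph])
P=L+d*T.apply([1,0,0])-T.apply(w)+[0,0,up]; print(P.round(3)); go(P,[np.pi,-a,ph])
W=o["position"]+R.from_euler("xyz",o["tool_rot"]).apply(w); v=R.from_euler("xyz",o["tool_rot"]).apply([-1,0,0])
print("now: window",W.round(3),"dist",np.linalg.norm(W-L).round(4),"hits",(W+v*(.027-W[2])/v[2]).round(4))
E
python3 fin.py .82 .95 .15 .08
```

```text
[ 0.58   -0.1703  0.28  ] [ 3.141 -0.5    0.499] [ 0.94  0.39 -0.71  1.87 -0.18  0.62 -0.63] [-1.2 -0.8 -0.9] 0.04525548557847825 91.59900426864624
[ 0.544 -0.077  0.243]
t 19.65 row [-0.013, -0.199, 0.076] [0.133, 0.15, -0.171] mm/deg [ -6.5 -99.3  38.1] [ 16.   18.  -20.5]
now: window [ 0.527 -0.199  0.272] dist 0.2562 hits [ 0.1334 -0.4136  0.027 ]
```

Emit:
play_rows(
  deltas=[
    [-0.001,-0.025,0.01,0.017,0.019,-0.021,0.9],
    [-0.003,-0.05,0.02,0.033,0.038,-0.043,0.9],
    [-0.005,-0.075,0.03,0.05,0.056,-0.064,0.9],
    [-0.006,-0.1,0.04,0.066,0.075,-0.085,0.9],
    [-0.008,-0.125,0.05,0.083,0.094,-0.107,0.9],
    [-0.01,-0.15,0.06,0.1,0.113,-0.128,0.9],
    [-0.012,-0.175,0.068,0.116,0.131,-0.15,0.9],
    [-0.013,-0.199,0.076,0.133,0.15,-0.171,0.9],
    [-0.013,-0.199,0.076,0.133,0.15,-0.171,0.9],
    [-0.013,-0.199,0.076,0.133,0.15,-0.171,0.9],
  ],
)

```text
clock: 20.65
position: [0.5435, -0.0772, 0.2434]
tool_rot: [-3.141, -0.819, 0.948]
force: [0.2, 0.4, -0.9]
grip_width: 0.0452
finger_force: 91.5
```

```bash
python3 fin.py .82 .95 .15 0
```

```text
[ 0.5435 -0.0772  0.2434] [-3.141 -0.819  0.948] [ 1.28  0.69 -1.13  2.   -0.32  0.55 -0.03] [ 0.2  0.4 -0.9] 0.0451555033985626 91.47594809532166
[ 0.544 -0.077  0.163]
t 20.65 row [-0.117, -0.0, 0.11] [0.0, 0.0, -0.001] mm/deg [-58.4  -0.   54.8] [ 0.   0.1 -0.1]
now: window [ 0.511 -0.122  0.217] dist 0.2156 hits [ 0.408  -0.2661  0.027 ]
```

Emit:
play_rows(
  deltas=[
    [-0.015,0,0.014,0,0,0,0.9],
    [-0.03,0,0.028,0,0,0,0.9],
    [-0.05,0,0.047,0,0,0,0.9],
    [-0.07,0,0.066,0,0,0,0.9],
    [-0.09,0,0.085,0,0,0,0.9],
    [-0.105,0,0.1,0,0,0,0.9],
    [-0.117,0,0.11,0,0,0,0.9],
    [-0.117,0,0.11,0,0,0,0.9],
    [-0.117,0,0.11,0,0,0,0.9],
    [-0.117,0,0.11,0,0,0,0.9],
  ],
)

```text
clock: 21.65
position: [0.5435, -0.076, 0.1638]
tool_rot: [3.139, -0.82, 0.953]
force: [0.1, -0.6, -1.9]
grip_width: 0.0452
finger_force: 91.6
```

```bash
python3 fin.py .82 .95 .15 0; python3 - <<'E'
from h import *
ims=[grab_frame(n)[:,:,::-1] for n in("scene","top","wrist")]
for n,i in zip("stw",ims): cv2.imwrite(f"pics/fin_{n}.png",i)
c=lambda im,x,y,w,h:cv2.resize(im[y:y+h,x:x+w],(400,300),interpolation=cv2.INTER_CUBIC)
cv2.imwrite("pics/m6.png",np.vstack([np.hstack([c(ims[0],190,120,200,150),c(ims[1],90,140,280,210)]),np.hstack([c(ims[2],0,0,560,420),c(ims[0],260,200,200,150)])]))
E
```

```text
[ 0.5435 -0.076   0.1638] [ 3.139 -0.82   0.953] [ 1.22  0.83 -1.05  2.05 -0.26  0.41  0.03] [ 0.1 -0.6 -1.9] 0.04515698995456401 91.5626049041748
[ 0.544 -0.077  0.163]
t 21.65 row [-0.002, 0.001, -0.001] [-0.0, 0.0, 0.001] mm/deg [-0.9  0.6 -0.3] [-0.   0.   0.1]
now: window [ 0.512 -0.121  0.137] dist 0.1509 hits [ 0.4521 -0.2046  0.027 ]
```

View pics/m6.png

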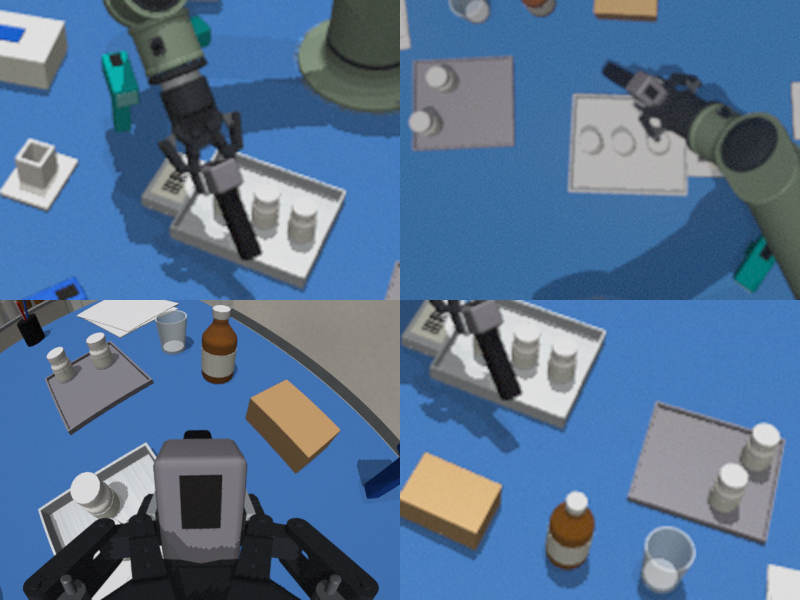

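The scanner looks slantwise down at the slip, in free air. In the wrist view it sits exactly as it did after lifting, so it has not slipped. Three jars stand in the order tray, two stand in stock, and the bystanders are untouched. I'll let it settle, then hand in.

Emit:
play_rows(
  deltas=[
    [0,0,0,0,0,0,0.9],
    [0,0,0,0,0,0,0.9],
    [0,0,0,0,0,0,0.9],
    [0,0,0,0,0,0,0.9],
    [0,0,0,0,0,0,0.9],
  ],
)

```text
clock: 22.3
position: [0.5432, -0.0759, 0.1633]
tool_rot: [3.141, -0.82, 0.953]
force: [-0.8, -0.2, -1.1]
grip_width: 0.0451
finger_force: 91.6
```

```bash
python3 fin.py .82 .95 .15 0; python3 -c "
from workcell import *
print(job_done())"
```

```text
[ 0.5432 -0.0759  0.1633] [ 3.141 -0.82   0.953] [ 1.22  0.83 -1.05  2.05 -0.26  0.41  0.03] [-0.8 -0.2 -1.1] 0.04511933812345355 91.56252264976501
[ 0.544 -0.077  0.163]
t 22.3 row [-0.001, 0.002, -0.001] [-0.0, 0.0, 0.001] mm/deg [-0.5  0.9 -0.6] [-0.   0.   0.1]
now: window [ 0.511 -0.121  0.137] dist 0.1505 hits [ 0.452  -0.2041  0.027 ]
the job is handed in; nothing more can be done
None
```

Job handed in at 22.3 s: three jars stand in the order tray and two in stock, and the gripper holds the scanner still, about 15 cm from the slip, aimed at its middle at about 47° down.

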